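# Tip the tall battery pack onto the charging pad

## Robot

A 6-joint arm with a two-finger parallel gripper is mounted at the origin on the work surface. World frame = base frame: x ahead of the robot, y to its left, z up, the work surface at z = 0. Lengths are in m, angles in rad, forces in N, time in s.
With the tool pointing down it reaches from about 0.3 to 0.875 m from the base axis. Payload 6.4 kg.
Tool frame: the origin (TCP) lies at the very end of the fingers, on their centre line; the grasp point (between the pads) lies ctrl.grip_point_offset behind it (ctrl.grip_point_offset is the distance from the TCP to the grasp point, in m); z points along the fingers, x is the direction in which the jaws open and shut, and the axes are right-handed (so a half turn about z gives the same grasp; the last joint's range is limited). The gripper opens to 85 mm and grips with 20 to 120 N. Pads are 22 mm wide; open, the fingers measure 114 mm over their backs; the gripper's body (76 mm by 85 mm) begins 54 mm behind the grasp point. The pads swing forward as they close: fully open they stand 13 mm farther back than shut.
Start: joints at [-1.387, 0.181, 1.607, -0, 1.354, -0.206], TCP at [0.219, -0.532, 0.205] pointing down, gripper open.
Joint ranges: [-2.99, 2.99], [-0.89, 2.07], [0.3, 2.58], [-1.14, 4.28], [0, 2.63], [-3.12, 3.12]. Speed limits (rad/s): [2.57, 2.57, 3.01, 3.14, 3.14, 3.14].

## Interface

Orientations are given as a unit quaternion [w, x, y, z].
In Python, from bench import get_obs, viewer, workorder, ctrl gives the robot as it stands. The module is installed in compiled form; this text tells all that it offers.
- The arm moves only by the tool move_arm, never from a script. Its argument "increments" is a list of rows, each an object of numbers: "tx", "ty", "tz": the shift along the tool's x, y, z in m; "turn": the turn about the tool's z in degrees. A call has 1 to 20 rows; each row is the pose to reach, as a shift and turn from the pose commanded when the call began, along the tool's axes at that moment; what a row does not reach only later rows make up. A row lasts 1/12 s, in which the tool goes at most 41.7 mm and 7.16 degrees, less where a joint would pass 70% of its speed; a pose out of reach is approached as far as the arm can. A call with a gripper value outside its range is refused whole. "gripper" is the opening, from 0 (shut) to 1 (fully open), set as the call begins (left out, the last holds). The fingers move at their own pace and stop on an object; the grip force is fixed at half the most. Time passes only in rows, so rows that repeat a pose let the fingers close. It gives the time, the measured TCP pose, the force and the opening at its end, in the units of the state.
- get_obs(): the state, without advancing time (a new reading comes with each control period).
- viewer.camera(name): name is "side" or "top"; returns (picture, depth): 480x640x3 uint8, red, green, blue; 480x640 float32, m along the optical axis (not along the pixel's ray), 0 where there is no reading.
- viewer.get_calibration(name): a dict with "intrinsics" (3x3 intrinsics, pixels), "k1" (the pictures are not rectified: a ray, as slopes to the right and down, at radius r is drawn at 1 + k1 r^2 times it, then the intrinsics apply), "origin" and "attitude" of the camera in the world. Camera axes: x right, y up, looking along -z (the intrinsics and any distortion apply to the point x, -y, -z); pixel columns grow to the right and rows downward; lengths in m; the calibration is good to about 2 mm. A picture is of the moment at which its call begins. get_calibration takes no time and is no camera call.
- workorder.hand_in(): hands the job in, once; it reports no verdict.
The state is a dict: "time_s": time; "q": joint angles; "dq": joint speeds; "joint_efforts": joint torques, N m; "eef_pos": TCP position; "eef_rot": TCP orientation; "wrist_force": force on the tool from outside, world axes, zero at the start; "torque": the same for the moment, N m; "opening": opening from 0.0 (shut) to 1.0 (fully open).
Only numpy, scipy, OpenCV 4.12 (cv2) and the standard library are available. Lean on these libraries where they do the work, as an engineer would, in place of code of your own. Each camera call takes 0.05 s, during which the arm holds its last target.

## Task

Two grey battery packs for the drawing pens stand on end against the near edge of the low charging pad. Tip the taller one straight over that edge so that it ends lying flat on its broad side on the pad, its length square to the edge, and let it go. Leave the shorter pack standing where it is.

Things in the scene. Friction and masses are not known exactly. Their poses are not given: they have to be found in the camera images.
- tall_pack_center (a point): Centre of the taller battery pack, a loose grey plastic block of 0.2 to 0.45 kg on end: 110 mm tall (z, up), 60 wide (y), 40 thick (x, parallel to the pad's x); point 55 mm above its foot. Its broad face starts 1 to 4 mm short of the pad's near edge, on either half. Pushed near its top along +x it pivots on that edge and past about 25 degrees falls onto the pad by itself.
- short_pack_center (a point): Centre of the shorter battery pack, 35 mm above its foot: same look, width and thickness (60 mm in y, 40 mm in x) but only 70 mm tall. Loose, standing on end at the other half of the same pad edge, 40 mm or more of free space between the packs.
- pad: White charging pad with two black rubber fields, fixed to the table: 180 mm (x) by 320 mm (y), 10 mm thick. Origin at the centre of its underside, z up, x from the near edge, where the packs stand (x = -90 mm), away from the robot, turned up to 26 degrees; its housing 30 mm high spans x = 90 to 140 mm. A filament spool and two pens lie 25 mm or more beyond its ends.
Things that resemble listed ones, but are neither listed nor needed, are in the scene too. What is shaped like the part that bears tall_pack_center but green is not meant. What is shaped like the part that bears short_pack_center but blue is not meant.

How it is judged:
At the end, for the whole second after the job is handed in: The taller pack lies still, a broad side flat on the pad (10 degrees), its length square to the near edge (15 degrees), its centre 25 to 125 mm in from that edge and 30 mm or more from the pad's ends; the shorter pack stands upright (10 degrees) within 20 mm of where it was (angle between the x axis of tall_pack_center and the z axis of pad, either way round below 0.17 rad and angle between the z axis of tall_pack_center and the x axis of pad, either way round below 0.26 rad and z of tall_pack_center in the frame of pad between 0.024 and 0.036 m and x of tall_pack_center in the frame of pad between -0.065 and 0.035 m and y of tall_pack_center in the frame of pad between -0.13 and 0.13 m and linear speed of tall_pack below 0.02 m/s and angle between short_pack_center's own z axis and vertical below 0.17 rad and distance of short_pack_center from where it was at the start of the episode below 0.02 m); the robot touches nothing.
It fails at once if the shorter pack is knocked over or pushed away (tilted over 20 degrees or moved over 20 mm) (angle between short_pack_center's own z axis and vertical above 0.35 rad or distance of short_pack_center from where it was at the start of the episode above 0.02 m).
It also fails if it takes over 29 s, if anything falls off the work surface, if the arm or the gripper's body presses on something with over 40 N, if the wrist force passes 120 N, or if a joint passes its speed limit or range.

## Working session

There is one attempt and no reset: what is moved stays moved. The work goes in short steps, Python scripts to look and compute and a tool call to move; the robot and the scene stay as the last step left them, time stands still between calls to the robot, and variables do not carry over. Pictures are saved under pics/ and viewed, and the job is handed in when it is done.

Besides the shell and the picture viewer there is one more tool, called after "Emit:" in YAML: its name, and indented under it one key for each argument. move_arm: Moves the arm, as the interface text tells. Its arguments: {"type":"object","properties":{"increments":{"type":"array"},"gripper":{"type":"number"}},"required":["increments"]}

```bash
mkdir -p pics
cat > h.py <<'E'
import numpy as np, cv2
from bench import get_obs, viewer, workorder, ctrl
def cal(n):
    c=viewer.get_calibration(n); return c
def R(c):
    a=np.array(c["attitude"],float)
    if a.shape==(3,3): return a
    w,x,y,z=a.ravel()
    from scipy.spatial.transform import Rotation
    return Rotation.from_quat([x,y,z,w]).as_matrix()
def rays(c,uv):
    K=np.array(c["intrinsics"],float); k=c["k1"]
    uv=np.atleast_2d(np.asarray(uv,float))
    d=cv2.undistortPoints(uv.reshape(-1,1,2),K,np.array([k,0,0,0.])).reshape(-1,2)
    v=np.c_[d[:,0],-d[:,1],-np.ones(len(d))]
    return v@R(c).T
def onplane(c,uv,z):
    r=rays(c,uv); o=np.array(c["origin"]); t=(z-o[2])/r[:,2]
    return o+r*t[:,None]
def fromdepth(c,uv,dep):
    r=rays(c,uv); return np.array(c["origin"])+r*np.asarray(dep).reshape(-1,1)
E
python3 - <<'E'
from h import *
for n in("side","top"):
    c=cal(n);print(n,c)
    p,d=viewer.camera(n);np.savez(f"{n}0.npz",p=p,d=d);cv2.imwrite(f"pics/{n}0.png",p[:,:,::-1])
print(get_obs(),ctrl.grip_point_offset)
E
```

```text
side {'intrinsics': array([[537.98213752,   0.        , 325.13692255],
       [  0.        , 537.98213752, 241.16560924],
       [  0.        ,   0.        ,   1.        ]]), 'k1': -0.14701769003152418, 'origin': array([0.36201717, 0.49188181, 0.49236487]), 'attitude': array([-0.13738526, -0.06594453,  0.40215991,  0.90279788])}
top {'intrinsics': array([[566.32743189,   0.        , 323.9495466 ],
       [  0.        , 566.32743189, 237.39464156],
       [  0.        ,   0.        ,   1.        ]]), 'k1': -0.18201185013041438, 'origin': array([0.43109202, 0.02146875, 0.81032593]), 'attitude': array([ 0.70751993,  0.03640615, -0.0304819 , -0.70509645])}
{'time_s': 0.1, 'q': array([-1.38729844e+00,  1.81493559e-01,  1.60789822e+00,  1.76787331e-05,
        1.35384378e+00, -2.06283680e-01]), 'dq': array([ 0.00069217, -0.00072776, -0.00341342,  0.00149756, -0.0007219 ,
        0.00078817]), 'joint_efforts': array([ 6.68867360e-04, -4.45878017e+01, -3.52236021e+01, -2.74971662e-04,
        4.18320749e-03, -6.30895101e-06]), 'eef_pos': array([ 0.21842058, -0.53130784,  0.20456395]), 'eef_rot': array([-5.93467987e-04,  8.30656941e-01, -5.56783954e-01, -5.68028318e-04]), 'wrist_force': array([-0.02904785, -0.30444929,  0.00514526]), 'torque': array([-0.04841745, -0.01498917, -0.02234225]), 'opening': 1.000577685011319} 0.0187
```

View pics/top0.png

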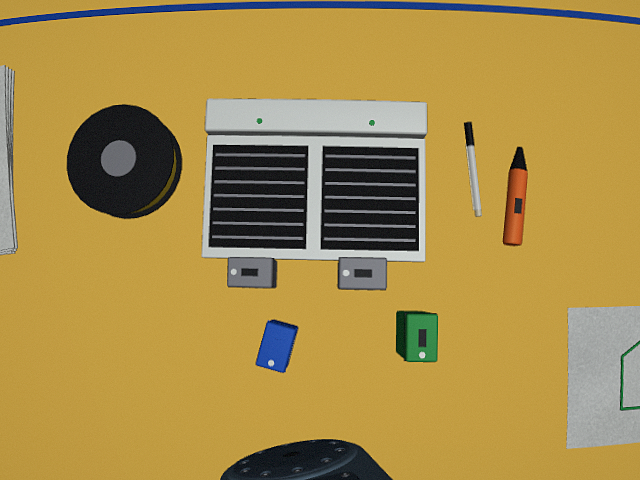

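View pics/side0.png

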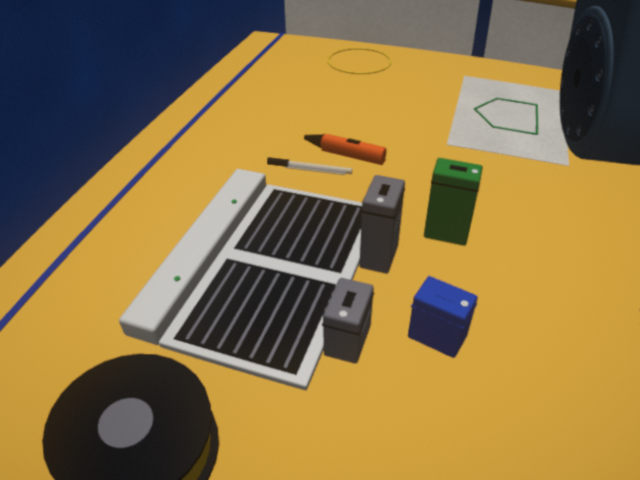

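The top view shows grey packs at (252,272) and (362,273), a green block at (417,337) and a blue one at (277,346). In the side view, the far grey pack (381,223) is the tall one and the near one (347,320) is short. Candidates for the tall pack are grey (362,273), grey (252,272) and green (417,337). I choose grey (362,273) and will check it by depth and a crop.

Run:
```python
from h import *
f=np.load("top0.npz");p,d=f["p"],f["d"];c=cal("top")
for u,v in [(375,262),(262,264),(417,320),(277,346),(330,190),(315,300)]:
    print((u,v),d[v,u],fromdepth(c,[(u,v)],[d[v,u]]).round(4))
# per pack: points with depth heights
vv,uu=np.mgrid[90:380,180:450]
P=fromdepth(c,np.c_[uu.ravel(),vv.ravel()],d[90:380,180:450].ravel())
hsv=cv2.cvtColor(p,cv2.COLOR_RGB2HSV)[90:380,180:450].reshape(-1,3)
for nm,lo,hi,vl in(("tall",.100,.120,0),("short",.06,.08,0)):
    m=(P[:,2]>lo)&(P[:,2]<hi)&(vv.ravel()<300)
    m=m.reshape(vv.shape).astype(np.uint8)
    m=cv2.morphologyEx(m,cv2.MORPH_OPEN,np.ones((3,3)))
    cn=max(cv2.findContours(m,0,2)[0],key=cv2.contourArea).reshape(-1,2)+[180,90]
    z=.11 if nm=="tall" else .07
    W=onplane(c,cn,z)[:,:2]
    r=cv2.minAreaRect((W*1000).astype(np.float32));print(nm,r,np.median(P[m.ravel()>0,2]))
# pad
m=(((hsv[:,1]<60)&(hsv[:,2]>150))).reshape(vv.shape).astype(np.uint8)
cn=max(cv2.findContours(m,0,2)[0],key=cv2.contourArea).reshape(-1,2)+[180,90]
print(cv2.boundingRect(cn))
# near edge corners, pad top z=.01
e=onplane(c,[(202,257),(425,261),(205.5,135),(426,137)],.01);print(e.round(4))
print(np.degrees(np.arctan2(*(e[1]-e[0])[:2])),np.linalg.norm(e[1]-e[0]))
cv2.imwrite("pics/crop.png",cv2.resize(p[225:305,190:440,::-1],None,fx=3,fy=3,interpolation=2))
s=np.load("side0.npz")["p"];cv2.imwrite("pics/crops.png",cv2.resize(s[150:380,280:490,::-1],None,fx=2.5,fy=2.5,interpolation=2))
```

```text
(375, 262) 0.7007571 [[ 0.4672 -0.0359  0.1093]]
(262, 264) 0.7415449 [[0.4661 0.109  0.0695]]
(417, 320) 0.692119 [[ 0.3955 -0.0877  0.1108]]
(277, 346) 0.7278934 [[0.3595 0.0881 0.0729]]
(330, 190) 0.8076136 [[0.5748 0.0199 0.0127]]
(315, 300) 0.80440956 [[0.4183 0.0408 0.0012]]
tall ((453.5191955566406, -19.813732147216797), (39.57670974731445, 59.52878189086914), 0.0732186809182167) 0.11033845375529472
short ((455.5064697265625, 124.76791381835938), (39.4533805847168, 60.848567962646484), 0.45395657420158386) 0.0705170307376396
(202, 135, 224, 127)
[[ 0.4784  0.2026  0.01  ]
 [ 0.4738 -0.1154  0.01  ]
 [ 0.6575  0.2028  0.01  ]
 [ 0.6547 -0.12    0.01  ]]
-179.1789559110352 0.3180133057398399
```

View pics/crop.png

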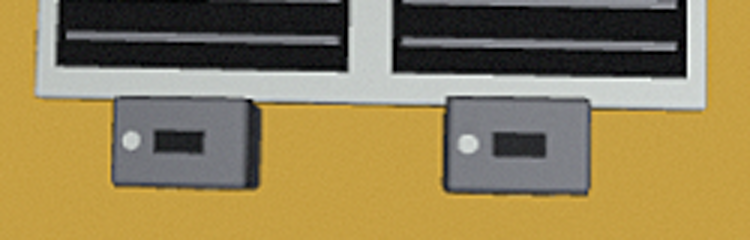

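View pics/crops.png

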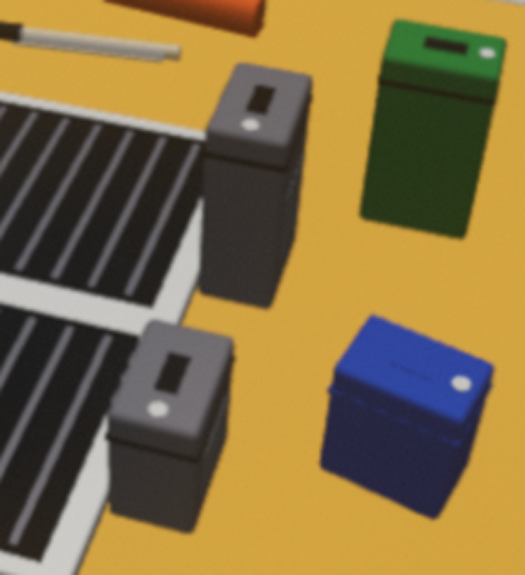

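The crops confirm it: the grey pack at top (362,273) has its top at z 0.110, so it is the tall one, at about (0.4535, -0.020). The short one (top at 0.0705) is at (0.4555, 0.125). The pad's yaw is about -0.8°. Next I move behind the tall pack, with the jaws along world y.

Emit:
move_arm:
  increments:
    - {"tx": -0.0225, "ty": -0.02, "turn": 1.2}
    - {"tx": -0.045, "ty": -0.04, "turn": 2.5}
    - {"tx": -0.0675, "ty": -0.06, "turn": 3.7}
    - {"tx": -0.09, "ty": -0.0795, "turn": 5.0}
    - {"tx": -0.1125, "ty": -0.0995, "turn": 6.2}
    - {"tx": -0.135, "ty": -0.119, "turn": 7.5}
    - {"tx": -0.158, "ty": -0.139, "turn": 8.7}
    - {"tx": -0.18, "ty": -0.159, "turn": 10}
    - {"tx": -0.203, "ty": -0.179, "turn": 11.2}
    - {"tx": -0.2255, "ty": -0.199, "turn": 12.4}
    - {"tx": -0.248, "ty": -0.2185, "turn": 13.6}
    - {"tx": -0.2705, "ty": -0.2385, "turn": 14.9}
    - {"tx": -0.293, "ty": -0.258, "turn": 16.1}
    - {"tx": -0.3155, "ty": -0.278, "turn": 17.4}
    - {"tx": -0.338, "ty": -0.298, "turn": 18.6}
    - {"tx": -0.361, "ty": -0.318, "turn": 19.8}
    - {"tx": -0.3835, "ty": -0.338, "turn": 21}
    - {"tx": -0.406, "ty": -0.358, "turn": 22.3}
    - {"tx": -0.406, "ty": -0.358, "turn": 22.3}
    - {"tx": -0.406, "ty": -0.358, "turn": 22.3}
  gripper: 0.25

```text
validation failed for argument at $.in...
```

Emit:
move_arm:
  increments:
    - {"tx": -0.0225, "ty": -0.02, "tz": 0.0, "turn": 1.2}
    - {"tx": -0.045, "ty": -0.04, "tz": 0.0, "turn": 2.5}
  gripper: 0.25

```text
time_s: 0.27
eef_pos: [0.2379, -0.4748, 0.2045]
eef_rot: [-0.0, 0.817, -0.576, -0.0]
wrist_force: [0.1, -0.0, 0.7]
opening: 0.748
```

Emit:
move_arm:
  increments:
    - {"tx": -0.0235, "ty": -0.019, "tz": 0.0, "turn": 1.2}
    - {"tx": -0.047, "ty": -0.0375, "tz": 0.0, "turn": 2.5}
    - {"tx": -0.0705, "ty": -0.0565, "tz": 0.0, "turn": 3.7}
    - {"tx": -0.094, "ty": -0.075, "tz": 0.0, "turn": 5.0}
    - {"tx": -0.1175, "ty": -0.094, "tz": 0.0, "turn": 6.2}
    - {"tx": -0.141, "ty": -0.113, "tz": 0.0, "turn": 7.4}
    - {"tx": -0.164, "ty": -0.1315, "tz": 0.0, "turn": 8.7}
    - {"tx": -0.1875, "ty": -0.1505, "tz": 0.0, "turn": 9.9}
    - {"tx": -0.211, "ty": -0.1695, "tz": 0.0, "turn": 11.1}
    - {"tx": -0.2345, "ty": -0.188, "tz": 0.0, "turn": 12.4}
    - {"tx": -0.258, "ty": -0.207, "tz": 0.0, "turn": 13.6}
    - {"tx": -0.2815, "ty": -0.2255, "tz": 0.0, "turn": 14.9}
    - {"tx": -0.305, "ty": -0.2445, "tz": 0.0, "turn": 16.1}
    - {"tx": -0.3285, "ty": -0.2635, "tz": 0.0, "turn": 17.3}
    - {"tx": -0.352, "ty": -0.282, "tz": 0.0, "turn": 18.6}
    - {"tx": -0.3755, "ty": -0.301, "tz": 0.0, "turn": 19.8}
    - {"tx": -0.3755, "ty": -0.301, "tz": 0.0, "turn": 19.8}
    - {"tx": -0.3755, "ty": -0.301, "tz": 0.0, "turn": 19.8}
  gripper: 0.25

```text
time_s: 1.77
eef_pos: [0.394, -0.0184, 0.2051]
eef_rot: [0.0, 0.709, -0.705, -0.0]
wrist_force: [-0.3, -0.5, -0.8]
opening: 0.251
```

Emit:
move_arm:
  increments:
    - {"tx": 0.001, "ty": 0.0, "tz": 0.02, "turn": 0.0}
    - {"tx": 0.0015, "ty": 0.0, "tz": 0.04, "turn": 0.3}
    - {"tx": 0.0015, "ty": 0.0, "tz": 0.06, "turn": 0.3}
    - {"tx": 0.0015, "ty": 0.0, "tz": 0.08, "turn": 0.3}
    - {"tx": 0.0015, "ty": 0.0, "tz": 0.095, "turn": 0.3}
    - {"tx": 0.0015, "ty": 0.0, "tz": 0.107, "turn": 0.3}
    - {"tx": 0.0015, "ty": 0.0, "tz": 0.112, "turn": 0.3}
    - {"tx": 0.0015, "ty": 0.0, "tz": 0.112, "turn": 0.3}
    - {"tx": 0.0015, "ty": 0.0, "tz": 0.112, "turn": 0.3}
  gripper: 0.25

```text
time_s: 2.52
eef_pos: [0.3941, -0.0219, 0.0936]
eef_rot: [-0.0, -0.705, 0.709, 0.0]
wrist_force: [0.6, 0.3, 0.6]
opening: 0.249
```

Run:
```python
from h import *
p,d=viewer.camera("side");cv2.imwrite("pics/s1.png",p[:,:,::-1])
```

```text
(no output)
```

View pics/s1.png

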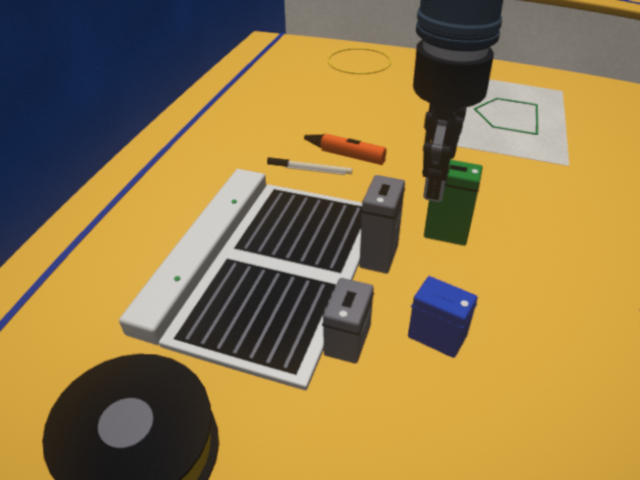

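The side view shows the fingers at (435,190), behind the tall pack, with clear space around them. Pushing along +x.

Emit:
move_arm:
  increments:
    - {"tx": 0.0, "ty": -0.01, "tz": 0.0, "turn": 0.0}
    - {"tx": 0.0, "ty": -0.018, "tz": 0.0, "turn": 0.0}
    - {"tx": 0.0, "ty": -0.024, "tz": 0.0, "turn": 0.0}
    - {"tx": 0.0, "ty": -0.029, "tz": 0.0, "turn": 0.0}
    - {"tx": 0.0, "ty": -0.034, "tz": 0.0, "turn": 0.0}
    - {"tx": 0.0, "ty": -0.039, "tz": 0.0, "turn": 0.0}
    - {"tx": 0.0, "ty": -0.044, "tz": 0.0, "turn": 0.0}
    - {"tx": 0.0, "ty": -0.049, "tz": 0.0, "turn": 0.0}
    - {"tx": 0.0, "ty": -0.054, "tz": 0.0, "turn": 0.0}
    - {"tx": 0.0, "ty": -0.054, "tz": 0.0, "turn": 0.0}
  gripper: 0.25

```text
time_s: 3.4
eef_pos: [0.4491, -0.0216, 0.0935]
eef_rot: [0.0, -0.705, 0.709, -0.0]
wrist_force: [0.3, 0.3, 0.3]
opening: 0.251
```

Run:
```python
from h import *
p,d=viewer.camera("side");cv2.imwrite("pics/s2.png",p[:,:,::-1])
```

```text
(no output)
```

View pics/s2.png

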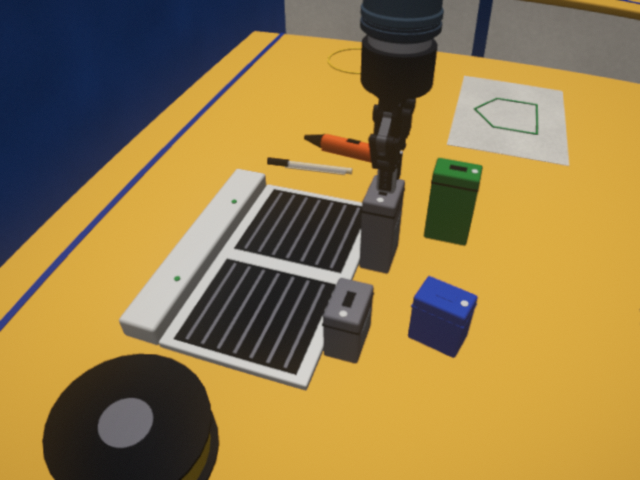

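The pack has not moved. The fingertips at (388,192) passed over its top because, partly open, they sit further back than the TCP. I back off, shut the fingers fully and go lower.

Emit:
move_arm:
  increments:
    - {"tx": 0.0, "ty": 0.01, "tz": 0.0, "turn": 0.0}
    - {"tx": 0.0, "ty": 0.025, "tz": 0.0, "turn": 0.0}
    - {"tx": 0.0, "ty": 0.04, "tz": 0.0, "turn": 0.0}
    - {"tx": 0.0, "ty": 0.052, "tz": 0.0, "turn": 0.0}
    - {"tx": 0.0, "ty": 0.055, "tz": 0.0, "turn": 0.0}
    - {"tx": 0.0, "ty": 0.055, "tz": 0.0, "turn": 0.0}
  gripper: 0.25

```text
time_s: 3.95
eef_pos: [0.392, -0.021, 0.0933]
eef_rot: [-0.0, -0.705, 0.709, 0.0]
wrist_force: [0.3, 0.2, 0.5]
opening: 0.244
```

Emit:
move_arm:
  increments:
    - {"tx": 0.0, "ty": 0.0, "tz": 0.0, "turn": 0.0}
    - {"tx": 0.0, "ty": 0.0, "tz": 0.0, "turn": 0.0}
    - {"tx": 0.0, "ty": 0.0, "tz": 0.0, "turn": 0.0}
    - {"tx": 0.0, "ty": 0.0, "tz": 0.0, "turn": 0.0}
    - {"tx": 0.0, "ty": 0.0, "tz": 0.0, "turn": 0.0}
  gripper: 0.0

```text
time_s: 4.37
eef_pos: [0.3934, -0.0212, 0.0933]
eef_rot: [-0.0, -0.706, 0.709, 0.0]
wrist_force: [-0.8, 0.3, -0.3]
opening: -0.0
```

Run:
```python
from h import *
p,d=viewer.camera("side");cv2.imwrite("pics/s3.png",cv2.resize(p[80:280,340:500,::-1],None,fx=3,fy=3))
c=cal("side")
vv,uu=np.mgrid[100:215,405:480]
P=fromdepth(c,np.c_[uu.ravel(),vv.ravel()],d[100:215,405:480].ravel())
m=(abs(P[:,0]-.394)<.03)&(abs(P[:,1]+.022)<.035)&(P[:,2]>.03)&(P[:,2]<.2)
Q=P[m];print(len(Q),Q.min(0),Q.max(0),np.percentile(Q[:,2],[0,1,3,5]))
b=Q[Q[:,2]<Q[:,2].min()+.02];print(b.min(0),b.max(0))
```

```text
767 [ 0.37673533 -0.03717905  0.11794161] [0.4107257  0.01291359 0.19990431] [0.11794161 0.11938725 0.120686   0.12284727]
[ 0.38269792 -0.02792974  0.11794161] [ 0.40520317 -0.00738336  0.1379043 ]
```

View pics/s3.png

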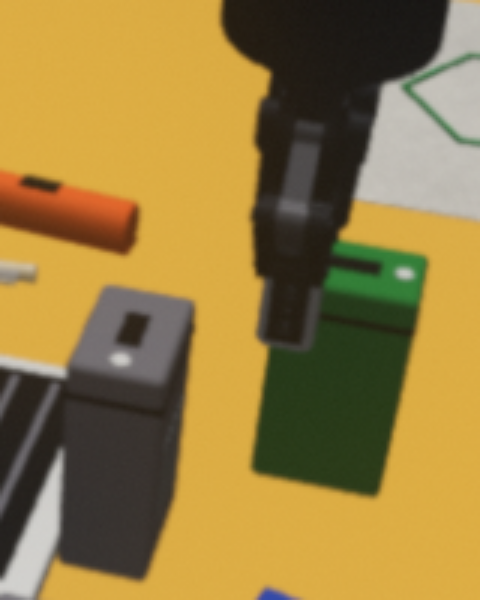

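The side camera puts the fingertips at z≈0.118, while the reported TCP z is 0.093. I'll check that camera's heights against known surfaces and look from the top as well.

Run:
```python
from h import *
f=np.load("side0.npz");d0=f["d"];c=cal("side")
for u,v in [(375,190),(350,290),(455,168),(440,295),(500,250),(350,400)]:
    print((u,v),fromdepth(c,[(u,v)],[d0[v,u]]).round(4))
# tip ray without depth, at y=-0.012 (near side of fingers)
for uv in [(427,194),(443,196)]:
    r=rays(c,[uv])[0];o=np.array(c["origin"]);print(uv,(o+r*((-.010-o[1])/r[1])).round(4))
p,d=viewer.camera("top");cv2.imwrite("pics/t3.png",p[:,:,::-1]);np.savez("t3.npz",p=p,d=d)
```

```text
(375, 190) [[ 0.4643 -0.0188  0.1093]]
(350, 290) [[0.4583 0.1108 0.0699]]
(455, 168) [[ 0.3779 -0.0959  0.1087]]
(440, 295) [[0.3646 0.091  0.0709]]
(500, 250) [[ 0.298  -0.0836 -0.001 ]]
(350, 400) [[4.319e-01 1.987e-01 4.000e-04]]
(427, 194) [ 0.4017 -0.01    0.1236]
(443, 196) [ 0.3835 -0.01    0.1249]
```

View pics/t3.png

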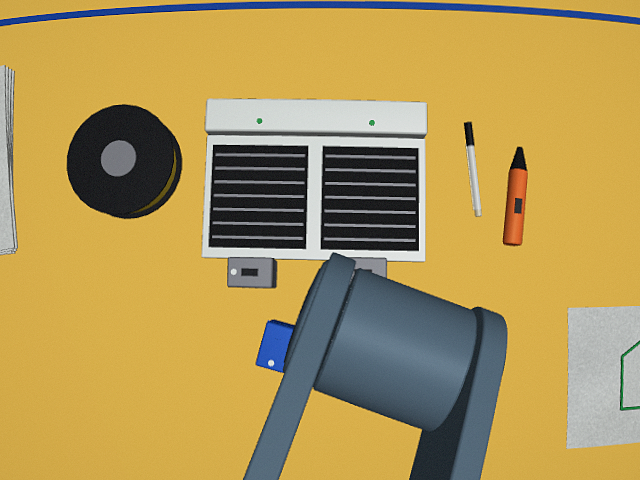

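The side camera is accurate to about 1 mm on known surfaces, so I trust it over the reported z: the tips sit about 25 mm above the reported TCP. I lower 30 mm and check again before pushing.

Emit:
move_arm:
  increments:
    - {"tx": 0.0, "ty": 0.0, "tz": 0.01, "turn": 0.0}
    - {"tx": 0.0, "ty": 0.0, "tz": 0.02, "turn": 0.0}
    - {"tx": 0.0, "ty": 0.0, "tz": 0.027, "turn": 0.0}
    - {"tx": 0.0, "ty": 0.0, "tz": 0.03, "turn": 0.0}
    - {"tx": 0.0, "ty": 0.0, "tz": 0.03, "turn": 0.0}
    - {"tx": 0.0, "ty": 0.0, "tz": 0.03, "turn": 0.0}
  gripper: 0.0

```text
time_s: 4.97
eef_pos: [0.3932, -0.0212, 0.0634]
eef_rot: [-0.0, -0.705, 0.709, 0.0]
wrist_force: [-0.2, 0.5, 0.2]
opening: -0.002
```

Run:
```python
from h import *
p,d=viewer.camera("side");cv2.imwrite("pics/s4.png",cv2.resize(p[80:280,340:500,::-1],None,fx=3,fy=3))
c=cal("side")
vv,uu=np.mgrid[100:235,405:480]
P=fromdepth(c,np.c_[uu.ravel(),vv.ravel()],d[100:235,405:480].ravel())
m=(abs(P[:,0]-.394)<.03)&(abs(P[:,1]+.022)<.03)&(P[:,2]>.03)&(P[:,2]<.2)
Q=P[m];print(np.percentile(Q[:,2],[0,1,3,5]))
b=Q[Q[:,2]<Q[:,2].min()+.02];print(b.min(0),b.max(0))
```

```text
[0.08796353 0.08974386 0.09297997 0.09596802]
[ 0.38272041 -0.02891498  0.08796353] [ 0.40501531 -0.00690171  0.10795869]
```

View pics/s4.png

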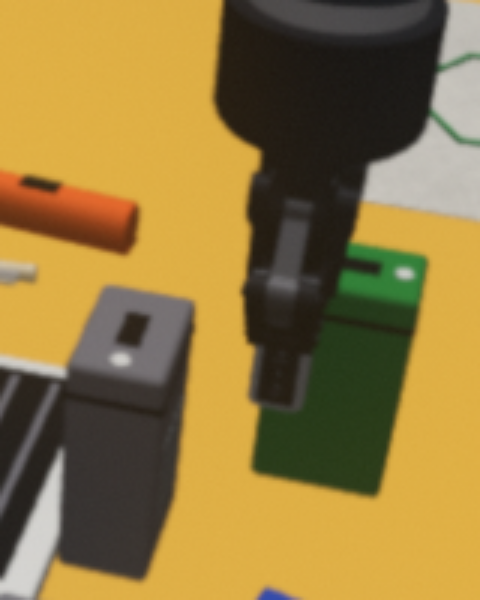

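The tips are now at z≈0.089, facing the upper part of the pack. Pushing again.

Emit:
move_arm:
  increments:
    - {"tx": 0.0, "ty": -0.01, "tz": 0.0, "turn": 0.0}
    - {"tx": 0.0, "ty": -0.018, "tz": 0.0, "turn": 0.0}
    - {"tx": 0.0, "ty": -0.024, "tz": 0.0, "turn": 0.0}
    - {"tx": 0.0, "ty": -0.029, "tz": 0.0, "turn": 0.0}
    - {"tx": 0.0, "ty": -0.034, "tz": 0.0, "turn": 0.0}
    - {"tx": 0.0, "ty": -0.039, "tz": 0.0, "turn": 0.0}
    - {"tx": 0.0, "ty": -0.044, "tz": 0.0, "turn": 0.0}
    - {"tx": 0.0, "ty": -0.049, "tz": 0.0, "turn": 0.0}
    - {"tx": 0.0, "ty": -0.054, "tz": 0.0, "turn": 0.0}
    - {"tx": 0.0, "ty": -0.054, "tz": 0.0, "turn": 0.0}
  gripper: 0.0

```text
time_s: 5.85
eef_pos: [0.4484, -0.0216, 0.0636]
eef_rot: [0.0, -0.705, 0.709, -0.001]
wrist_force: [-0.2, 0.5, 0.3]
opening: 0.0
```

Run:
```python
from h import *
p,d=viewer.camera("side");cv2.imwrite("pics/s5.png",p[:,:,::-1])
```

```text
(no output)
```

View pics/s5.png

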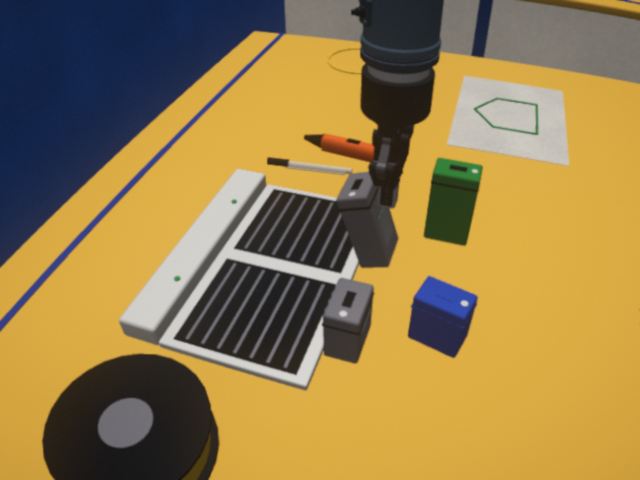

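The tall pack, with its top at (360,190), is tilting straight over the edge while the short one hasn't moved. I keep pushing.

Emit:
move_arm:
  increments:
    - {"tx": 0.0, "ty": -0.005, "tz": 0.0, "turn": 0.0}
    - {"tx": 0.0, "ty": -0.01, "tz": 0.0, "turn": 0.0}
    - {"tx": 0.0, "ty": -0.015, "tz": 0.0, "turn": 0.0}
    - {"tx": 0.0, "ty": -0.02, "tz": 0.0, "turn": 0.0}
    - {"tx": 0.0, "ty": -0.025, "tz": 0.0, "turn": 0.0}
    - {"tx": 0.0, "ty": -0.028, "tz": 0.0, "turn": 0.0}
    - {"tx": 0.0, "ty": -0.028, "tz": 0.0, "turn": 0.0}
    - {"tx": 0.0, "ty": -0.028, "tz": 0.0, "turn": 0.0}
    - {"tx": 0.0, "ty": -0.028, "tz": 0.0, "turn": 0.0}
  gripper: 0.0

```text
time_s: 6.65
eef_pos: [0.4749, -0.0215, 0.0632]
eef_rot: [-0.0, -0.705, 0.709, 0.0]
wrist_force: [0.3, 0.2, -0.2]
opening: 0.001
```

Run:
```python
from h import *
p,d=viewer.camera("side");cv2.imwrite("pics/s6.png",p[:,:,::-1])
```

```text
(no output)
```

View pics/s6.png

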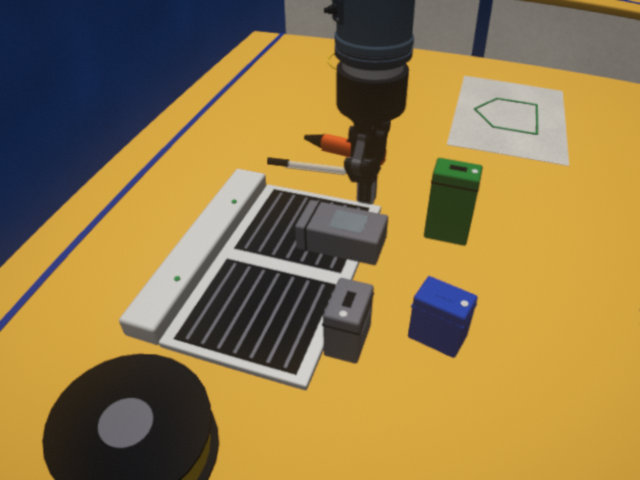

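The pack at (342,231) has fallen flat. I lift clear and back off so I can measure it.

Emit:
move_arm:
  increments:
    - {"tx": 0.0, "ty": 0.0, "tz": -0.02, "turn": 0.0}
    - {"tx": 0.0, "ty": 0.0, "tz": -0.045, "turn": 0.0}
    - {"tx": 0.0, "ty": 0.0, "tz": -0.07, "turn": 0.0}
    - {"tx": 0.01, "ty": 0.015, "tz": -0.095, "turn": 0.0}
    - {"tx": 0.03, "ty": 0.035, "tz": -0.12, "turn": 0.0}
    - {"tx": 0.055, "ty": 0.06, "tz": -0.14, "turn": 0.0}
    - {"tx": 0.085, "ty": 0.08, "tz": -0.15, "turn": 0.0}
    - {"tx": 0.115, "ty": 0.095, "tz": -0.15, "turn": 0.0}
    - {"tx": 0.145, "ty": 0.105, "tz": -0.15, "turn": 0.0}
    - {"tx": 0.175, "ty": 0.11, "tz": -0.15, "turn": 0.0}
    - {"tx": 0.205, "ty": 0.11, "tz": -0.15, "turn": 0.0}
    - {"tx": 0.235, "ty": 0.11, "tz": -0.15, "turn": 0.0}
    - {"tx": 0.265, "ty": 0.11, "tz": -0.15, "turn": 0.0}
    - {"tx": 0.285, "ty": 0.11, "tz": -0.15, "turn": 0.0}
    - {"tx": 0.285, "ty": 0.11, "tz": -0.15, "turn": 0.0}
  gripper: 0.0

```text
time_s: 7.95
eef_pos: [0.3632, -0.3095, 0.2134]
eef_rot: [-0.001, -0.704, 0.71, -0.0]
wrist_force: [0.3, -0.2, 1.0]
opening: 0.001
```

Run:
```python
from h import *
p,d=viewer.camera("top");cv2.imwrite("pics/t6.png",p[:,:,::-1]);c=cal("top")
vv,uu=np.mgrid[90:300,180:450]
P=fromdepth(c,np.c_[uu.ravel(),vv.ravel()],d[90:300,180:450].ravel())
for nm,lo,hi,z,ul in(("tall",.04,.06,.05,310),("short",.06,.08,.07,180)):
    m=((P[:,2]>lo)&(P[:,2]<hi)&(vv.ravel()>140)&(uu.ravel()>ul)).reshape(vv.shape).astype(np.uint8)
    m=cv2.morphologyEx(m,cv2.MORPH_OPEN,np.ones((3,3)))
    cn=max(cv2.findContours(m,0,2)[0],key=cv2.contourArea).reshape(-1,2)+[180,90]
    print(nm,cv2.minAreaRect((onplane(c,cn,z)[:,:2]*1000).astype(np.float32)))
    k=m.ravel()>0;q=P[k];A=np.c_[q[:,:2],np.ones(len(q))];print(np.median(q[:,2]),np.linalg.lstsq(A,q[:,2],rcond=None)[0])
```

```text
tall ((505.2843322753906, -20.45802116394043), (60.0375862121582, 110.05967712402344), 89.10920715332031)
0.05051703119290224 [0.00043421 0.00029299 0.05026031]
short ((455.51055908203125, 124.76655578613281), (39.45998764038086, 60.85120391845703), 0.4555954039096832)
0.07047668242165878 [0.00221447 0.00990515 0.06814363]
```

View pics/t6.png

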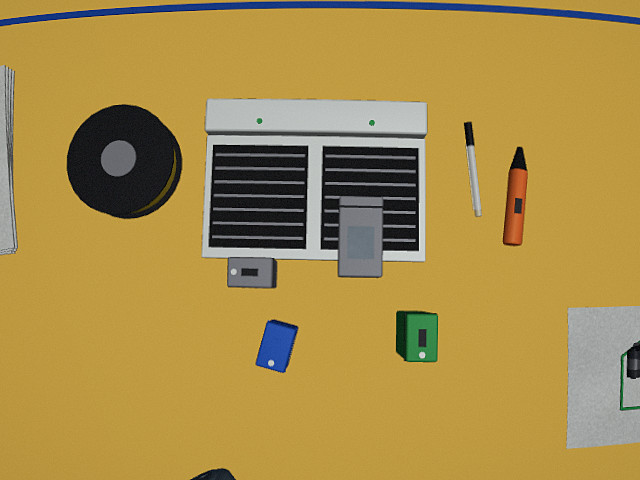

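From the top, the tall pack is flat at z 0.0505, about 1° off square, and its centre is about 30 mm in from the edge (the limit is 25). I'll cross-check with the side camera.

Run:
```python
from h import *
p,d=viewer.camera("side");c=cal("side");cv2.imwrite("pics/s7.png",cv2.resize(p[150:400,250:450,::-1],None,fx=2.4,fy=2.4))
vv,uu=np.mgrid[180:290,280:410]
P=fromdepth(c,np.c_[uu.ravel(),vv.ravel()],d[180:290,280:410].ravel())
m=((P[:,2]>.044)&(P[:,2]<.058)&(P[:,1]<.02)).reshape(vv.shape).astype(np.uint8)
m=cv2.morphologyEx(m,cv2.MORPH_OPEN,np.ones((3,3)))
cn=max(cv2.findContours(m,0,2)[0],key=cv2.contourArea).reshape(-1,2)+[280,180]
print(cv2.minAreaRect((onplane(c,cn,.05)[:,:2]*1000).astype(np.float32)))
# near edge: pad/table height step along columns of constant y
f=np.load("side0.npz");g=cv2.cvtColor(p,cv2.COLOR_RGB2HSV)
for y in(.04,.06,.17):
    xs=np.arange(.45,.50,.0005)
    pts=np.c_[xs,np.full(len(xs),y),np.full(len(xs),.01)]
    q=(pts-np.array(c["origin"]))@R(c);q[:,1:]*=-1
    K=c["intrinsics"];uv=cv2.projectPoints(q,np.zeros(3),np.zeros(3),K,np.array([c["k1"],0,0,0.]))[0].reshape(-1,2)
    s=np.array([g[int(round(v)),int(round(u)),1] for u,v in uv]);i=np.where(s<90)[0];print(y,xs[i[0]] if len(i) else None)
o=get_obs();print(o["time_s"],abs(o["dq"]).max())
```

```text
((504.307373046875, -19.265708923339844), (64.5660171508789, 109.73595428466797), 88.53005981445312)
0.04 0.453
0.06 0.45
0.17 0.47700000000000004
8.05 0.027151108774786884
```

View pics/s7.png

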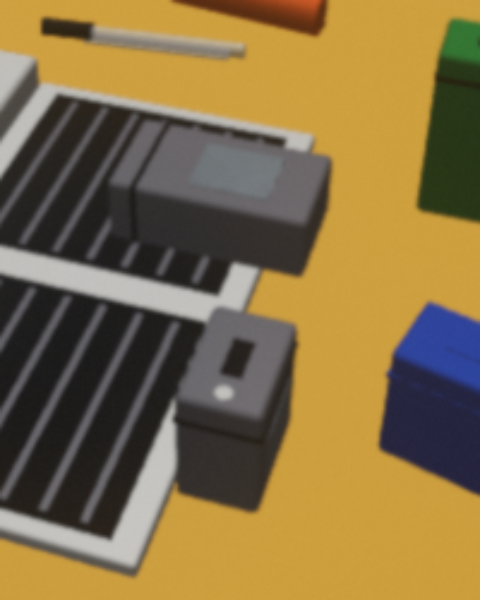

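Both views agree: the centre is 29–30 mm in, flat, about 1° off square, and the short pack hasn't moved. The side-view edge readings at y=0.04 and 0.06 were off because the short pack blocks the line there. The arm is well clear, so I'm handing in.

```bash
python3 -c "
from h import *
workorder.hand_in();print(get_obs()['time_s'])"
```

```text
the job is handed in; nothing more can be done
the job is handed in; nothing more can be done
```

I tipped the taller grey pack over the near edge with the closed fingers, then moved the arm clear and handed in the job at about 8 s of the 29 s allowed.

**Tall pack:** it lies flat on its broad side, with its upper face level at z = 0.0505 m. It is within about 1° of square to the edge.
- Its centre is about 30 mm in from the edge in the top view and 29 mm in the side view. The limit is 25 mm, so the margin is only 4–5 mm. I did not push it further in.

**Short pack:** it is still upright and its measured position changed by less than 0.1 mm.

**What failed or disagreed:**
- **First push:** it passed over the top of the pack without moving it. The side camera showed the fingertips about 25 mm above the reported tool point, even with the fingers shut. I trusted the camera, which matched known heights to about 1 mm, lowered the tool 30 mm and repeated the push.
- **Edge check:** two of the three edge readings in the side view were wrong because the short pack blocked the line. I used the third, which agreed with the top view.

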